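# Dock the flanged ink refill in its slotted stand

### The arm

A 6-joint arm with a two-finger parallel gripper is mounted at the origin on the work surface; the furniture and walls round the work are solid. World frame = base frame: x ahead of the robot, y to its left, z up, the work surface at z = 0. Lengths are in mm, angles in degrees, forces in N, time in s.
With the tool pointing down it reaches from about 300 to 950 mm from the base axis. Payload 3.1 kg.
Tool frame: the origin (TCP) lies on the mounting face of the last link; the fingertips stand 173 mm ahead of it and the grasp point (between the pads) lies 155 mm ahead of it; z points along the fingers, y is the line along which they close (so a half turn about z gives the same grasp; the last joint's range is limited). The gripper opens to 85 mm and grips with 20 to 120 N. Pads are 22 mm wide; open, the fingers measure 114 mm over their backs; the gripper's body (76 mm by 85 mm) begins 54 mm behind the grasp point. The pads swing forward as they close: fully open they stand 13 mm farther back than shut.
Start: joints at [63.157, 17.653, 93.61, -0, 68.738, -3.994], TCP at [242.722, 575.951, 404.672] pointing down, gripper open.
Joint ranges: [-175.34, 175.34], [-45.06, 112.39], [2.9, 150.54], [-68.45, 248.45], [3.09, 151.38], [-168.51, 168.51]. Speed limits (degrees/s): [159.86, 159.86, 180, 180, 180, 180].

### API

Orientations are given as [roll, pitch, yaw] about the fixed x, y, z axes, in that order (R = Rz(yaw) Ry(pitch) Rx(roll)).
In Python, from plant import arm, optics, finder gives the robot as it stands.
- The arm moves only by the shell command python3 -m handwheel 'ROWS'. ROWS is a JSON object of lists of equal length, an entry for each row: "gripper": the opening, from -1 (shut) to 1 (fully open); "offset": the shift along the tool's x, y, z in m, a list of three; "turn": the turn about the tool's z in degrees. In form: {"gripper": [gripper, ...], "offset": [[dx, dy, dz], ...], "turn": [turn, ...]}. A call has 1 to 12 rows; each row is the pose to reach, as a shift and turn from the pose commanded when the call began, along the tool's axes at that moment; what a row does not reach only later rows make up. A row lasts 1/12 s, in which the tool goes at most 41.7 mm and 7.16 degrees, less where a joint would pass 70% of its speed; a pose out of reach is approached as far as the arm can. A call with a gripper value outside its range is refused whole. The fingers move at their own pace and stop on an object; the grip force is fixed at half the most. Time passes only in rows, so rows that repeat a pose let the fingers close. It gives the time, the measured TCP pose, the force, the opening and the grip force at its end, in the units of the state.
- arm.sense(): the state, without advancing time (a new reading comes with each control period).
- optics.camera(name): name is "side" or "top" or "wrist"; returns a dict with "img" (400x640x3 uint8, red, green, blue), "depth" (400x640 float32, mm along the optical axis (not along the pixel's ray), 0 where there is no reading), "fov_y" (degrees; the focal length in pixels is half the picture's height over the tangent of half this angle, whatever the lens; pixels are square), "cx", "cy" (the principal point, pixels), "distortion" ([k1, k2, p1, p2, k3] as OpenCV has them; the pictures are not rectified), "rvec" (rotation vector, rad) and "tvec" (3), from world to camera coordinates, as OpenCV has them; the wrist camera has in their place "tool_from_camera" (4x4, takes a point from camera to tool coordinates, whose origin is the TCP and whose axes are the flange's). Camera axes: x right, y down, z forward; pixel columns grow to the right and rows downward; lengths in mm; the calibration is good to about 2 mm. A picture is of the moment at which its call begins: read the wrist's pose just before it.
- arm.sign_off(): hands the job in; it is judged then, once.
Trained networks look in the newest picture that a camera, given by its name, has taken for a name from the list of things; names that differ only in an ending like _2 or _b are one class to them, and where a whole thing is asked for, a point or a joint stands for the part that bears it (a point fixed in the world has none). Each returns a list of dicts, best first, with "p" (0 to 1); they miss things now and then, are a little off and sometimes report something else, mostly with a low value. They report only what shows in the picture. A call takes as long as a camera call. They do not tell look-alikes from the thing itself.
- finder.silhouettes(target, camera): "mask" (400x640 bool, what is visible of it) and "extent" ([left, top, right, bottom] in pixels, round what is visible of it).
The state is a dict: "time": time; "qpos": joint angles; "dq": joint speeds; "joint_torque": joint torques, N m; "ee_pos": TCP position; "orientation": TCP orientation; "wrist_force": force on the tool from outside, world axes, zero at the start; "ft_torque": the same for the moment, N m; "finger_gap": finger opening in mm; "gripper_force": force on a finger pad.
Only numpy, scipy, OpenCV 4.12 (cv2) and the standard library are available. Lean on these libraries where they do the work, as an engineer would, in place of code of your own. Each camera call takes 0.05 s, during which the arm holds its last target. There are 200 camera calls.

### The job

Load the blue ink refill into the grey docking stand: stand its white foot flange on the open front ledge, then slide it upright along the slot, flange under the slotted plate, over the sprung catch and against the sprung plunger until the catch snaps up behind the flange and holds it there. How deep that is differs from stand to stand, so push gently and by feel, with no more than about 12 newtons, then let go. Leave the ink bottle and the rubber stamp where they are.

Things in the scene. Friction and masses are not known exactly. Their poses are not given: they have to be found in the camera images.
- refill: loose ink refill, about 80 g, upright on the desk: blue round barrel 26 mm in diameter from 5 to 72 mm above its underside (grip here), white foot flange 44 mm in diameter and 5 mm thick, black cap 20 mm in diameter, 84 mm high in all. Plastic, slides easily on the stand. Origin: centre of the flange's underside; z points up along the barrel.
- stand: grey docking stand fixed on the desk, 176 x 80 mm, with an aluminium slotted plate. Origin: on the desk under the slot's centre line; +x is the slide-in direction, z up. Floor top at z = 8 mm, from x = -108 to +68 mm, with a groove 18 mm wide along the middle. Nothing of it rises above the plate and its screws (20 mm).
- stand_ledge (a point): centre of the free front ledge on the floor's top face, 80 mm before the stand's origin: set the flange down here, clear of catch and plate. Two guides 6 mm high beside it narrow from about 66 to 49 mm apart toward the plate. Axes as the stand's.
- ink_bottle: loose dark violet ink bottle with a black cap, 44 mm in diameter, 56 mm high, origin at the centre of its underside; to be left alone
- rubber_stamp: loose wooden hand stamp, 24x60x65 mm, origin at the centre of its underside; to be left alone
- stand_mouth (a point): middle of the slot's mouth at the front edge of the plate, 50 mm before the stand's origin, at the plate's underside (14.5 mm above the desk; 6.5 mm gap for the 5 mm flange). The plate runs from here to x = +44 mm, 4 mm thick; slot 30 mm wide, flared over its first 10 mm, ending at x = +34 mm; side walls under the plate 48 mm apart. Axes as the stand's.
- stand_seat (a point): on the slot's centre line at the floor's top, over the stand's origin; the docked refill's axis stands up to 14 mm before or behind it along x (not measured). In the groove ahead: a sprung orange catch, 4 mm proud, with a 25 degree ramp to the ledge: 1 to 4 N of push to ride up, then under 2 N of drag; it snaps up behind the flange once that has wholly passed. Axes as the stand's.
- stand_back (a point): at the floor's top, end of the plate, 44 mm behind the stand's origin. Near it a sprung orange plunger meets the flange 5 mm before the catch snaps: 2 N at contact, 0.7 N more per mm (5.6 N at the snap), then 2.5 mm on to a hard stop (7.4 N, then rising steeply). Once the refill is released the plunger presses the flange back on the catch. Catch and plunger are set together.
There are look-alikes about, which are no part of the job. Leave any green, pink or red look-alike of the refill alone.

How it is judged:
By the outcome, as a careful person would: the job done as asked, in the order asked, and still so for the second after the job is handed in, with the robot touching nothing.
It also fails if it takes over 72 s, if anything falls off the work surface, if the arm or the gripper's body presses on something with over 40 N, if the wrist force passes 120 N, or if a joint passes its speed limit or range.

## Working session

There is one attempt and no reset: what is moved stays moved. The work goes in short steps, Python scripts to look and compute and a shell command to move; the robot and the scene stay as the last step left them, time stands still between calls to the robot, and variables do not carry over. Pictures are saved under pics/ and viewed, at most 10 in all, crops included, and the job is handed in when it is done.

```bash
mkdir -p pics; ls
cat > h.py <<'E'
import numpy as np, cv2
from plant import arm, optics, finder
from scipy.spatial.transform import Rotation as R
def cam(name):
    s=arm.sense(); c=optics.camera(name)
    f=200/np.tan(np.radians(c["fov_y"])/2)
    c["K"]=np.array([[f,0,c["cx"]],[0,f,c["cy"]],[0,0,1]]); c["D"]=np.array(c["distortion"],float)
    if "rvec" in c and c["rvec"] is not None:
        Rm=cv2.Rodrigues(np.array(c["rvec"],float))[0]; t=np.array(c["tvec"],float).ravel()
        c["Rwc"]=Rm.T; c["o"]=-Rm.T@t
    else:
        T=np.array(c["tool_from_camera"]); Rt=R.from_euler("xyz",s["orientation"],degrees=True).as_matrix()
        c["Rwc"]=Rt@T[:3,:3]; c["o"]=Rt@T[:3,3]+np.array(s["ee_pos"])
    return c
def ray(c,px):
    n=cv2.undistortPoints(np.array(px,float).reshape(-1,1,2),c["K"],c["D"]).reshape(-1,2)
    return np.c_[n,np.ones(len(n))]@c["Rwc"].T
def atz(c,px,z):
    d=ray(c,px); return c["o"]+d*((z-c["o"][2])/d[:,2])[:,None]
def cloud(c,mask):
    v,u=np.nonzero(mask&(c["depth"]>0)); return c["o"]+ray(c,np.c_[u,v])*c["depth"][v,u][:,None], np.c_[u,v]
def save(c,n,crop=None,s=1):
    im=c["img"][:,:,::-1]
    if crop: im=im[crop[1]:crop[3],crop[0]:crop[2]]
    cv2.imwrite("pics/"+n,cv2.resize(im,None,fx=s,fy=s,interpolation=cv2.INTER_CUBIC))
E
python3 - <<'E'
from h import *
s=arm.sense(); print({k:np.round(v,2).tolist() for k,v in s.items()})
ims=[]
for n in ("top","side","wrist"):
    c=cam(n); ims.append(c["img"]); print(n,c["o"].round(),c["fov_y"],ray(c,[[320,200]]).round(2))
    for t in ("refill","stand","ink_bottle","rubber_stamp"):
        for d in finder.silhouettes(t,n)[:4]:
            p,uv=cloud(c,d["mask"]); 
            col=np.median(c["img"][d["mask"]],axis=0)
            print(n,t,round(d["p"],2),np.round(d["extent"]).tolist(),col,np.median(p,axis=0).round() if len(p) else None, p[:,2].max().round() if len(p) else 0)
a=np.vstack([ims[0],ims[1]]); cv2.imwrite("pics/a.png",cv2.resize(a,(480,600))[:,:,::-1])
cv2.imwrite("pics/top.png",ims[0][:,:,::-1]);cv2.imwrite("pics/side.png",ims[1][:,:,::-1])
E
```

```text
pics
{'time': 0.0, 'qpos': [63.16, 17.7, 93.69, -0.0, 68.74, -3.99], 'dq': [0.04, -0.07, 0.05, 0.08, -0.04, 0.04], 'joint_torque': [-0.0, -41.53, -27.67, -0.0, 0.01, -0.0], 'ee_pos': [242.53, 575.56, 403.45], 'orientation': [-179.87, -0.01, 157.15], 'wrist_force': [-0.48, -0.32, 0.29], 'ft_torque': [-0.01, -0.02, 0.02], 'gripper_force': 0.0, 'finger_gap': 85.65}
top [347.  15. 956.] 54.25135255655325 [[ 0.15  0.   -0.99]]
top refill 0.68 [212.0, 179.0, 237.0, 195.0] [103.  54.  52.] [514. 244.  28.] 88.0
top refill 0.64 [188.0, 216.0, 211.0, 232.0] [ 76.5  96.  107. ] [429. 301.  30.] 87.0
top refill 0.63 [295.0, 211.0, 313.0, 227.0] [ 65. 106.  68.] [438.  57.   7.] 88.0
top refill 0.5 [254.0, 234.0, 274.0, 255.0] [129.  83.  94.] [381. 151.  15.] 88.0
top stand 0.81 [334.0, 161.0, 371.0, 228.0] [182. 181. 180.] [492. -55.   9.] 29.0
top ink_bottle 0.63 [415.0, 199.0, 437.0, 216.0] [89. 82. 87.] [ 466. -228.   36.] 59.0
top rubber_stamp 0.57 [256.0, 192.0, 285.0, 215.0] [170. 119.  83.] [477. 141.  17.] 67.0
side [ 361. -751.  571.] 57.30173429522499 [[ 0.1   0.82 -0.56]]
side refil
[... 216 characters left out ...]
 [ 465. -245.   36.] 59.0
side refill 0.5 [297.0, 137.0, 308.0, 167.0] [51. 59. 83.] [427. 300.  35.] 86.0
side stand 0.7 [305.0, 216.0, 378.0, 243.0] [147. 145. 140.] [492. -57.   9.] 26.0
side ink_bottle 0.77 [335.0, 257.0, 350.0, 292.0] [33. 26. 47.] [ 465. -245.   35.] 59.0
side rubber_stamp 0.54 [314.0, 167.0, 330.0, 194.0] [77.5 57.5 40. ] [476. 138.  18.] 67.0
side rubber_stamp 0.51 [303.0, 213.0, 377.0, 242.0] [149. 146. 141.] [490. -55.   9.] 21.0
wrist [167. 606. 373.] 66.98757099217144 [[ 0.3  -0.13 -0.95]]
wrist stand 0.63 [15.0, 383.0, 45.0, 400.0] [142. 142. 140.] [414. -67.   7.] 324.0
wrist rubber_stamp 0.83 [132.0, 374.0, 160.0, 400.0] [123.  92.  61.] [470. 168.  15.] 303.0
```

Run:
```python
import cv2,numpy as np
t=cv2.imread("pics/top.png")[140:270,170:450]; s=cv2.imread("pics/side.png")[120:310,250:400]
t=cv2.resize(t,None,fx=2.0,fy=2.0,interpolation=3)
s=cv2.resize(s,None,fx=1.5,fy=1.5,interpolation=3)
o=np.zeros((560,560,3),np.uint8); o[:260]=t; o[265:265+s.shape[0],:s.shape[1]]=s
z=cv2.imread("pics/top.png")[205:245,175:225]; z=cv2.resize(z,(300,240),interpolation=3); o[265:505,240:540]=z
cv2.imwrite("pics/b.png",o)
```

```text
(no output)
```

View pics/b.png

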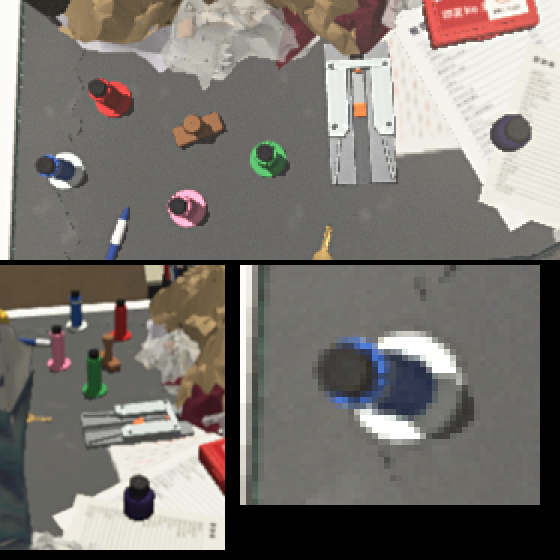

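Top picture: red (224,187), blue (200,224), green (304,219) and pink (264,245) all look like refills. The blue one at (200,224) is the refill: blue barrel, white flange and black cap, and the enlarged crop confirms it. The pen near (229,257) is not. The stand is at (334..371, 161..228), with its open ledge toward the robot. Next I'll work out coarse positions.

```bash
cat >> h.py <<'E'
from scipy.optimize import least_squares
def circ(p,r=None):
    x0=np.r_[p.mean(0),r or 15]
    f=lambda q: np.hypot(*(p-q[:2]).T)-(r or q[2])
    q=least_squares(f,x0,loss="soft_l1",f_scale=1).x; return q.round(1)
E
python3 - <<'E'
from h import *
c=cam("top")
m=np.zeros((400,640),bool); m[210:240,182:220]=1
p,uv=cloud(c,m); g=p[p[:,2]>76]; print("cap",g.mean(0).round(1),len(g), g[:,2].max())
w=(c["img"][uv[:,1],uv[:,0]].min(1)>170)&(p[:,2]<15)&(p[:,2]>-5); print("flange",circ(p[w][:,:2],22),p[w][:,2].mean(),w.sum())
d=finder.silhouettes("stand","top")[0]
p,uv=cloud(c,d["mask"]); g=p[(p[:,2]>3)&(p[:,2]<26)][:,:2].astype(np.float32); r=cv2.minAreaRect(g); print(r, cv2.boxPoints(r).round())
# obstacles above around stand
m[:]=0; m[100:260,280:450]=1
p,uv=cloud(c,m)
for x in range(380,760,20):
    print(x,[int(p[(abs(p[:,0]-x)<10)&(abs(p[:,1]-y)<10)][:,2].max(initial=-1)) for y in range(80,-200,-20)])
s=arm.sense(); print(s["ee_pos"])
E
```

```text
cap [430.7 307.   83. ] 66 86.49187137196884
flange [432.3 312.4  22. ] 3.762916252249835 81
((497.4769287109375, -54.34859848022461), (174.06202697753906, 80.169189453125), 1.8119577169418335) [[409. -17.]
 [412. -97.]
 [586. -92.]
 [583. -12.]]
380 [2, 4, 3, 2, 4, 2, 2, 3, 5, 4, 4, 2, 3, 2]
400 [3, 3, 2, 3, 4, 6, 2, 2, 3, 3, 4, 4, 3, 3]
420 [8, 64, 7, 2, 4, 15, 11, 10, 14, 16, 3, 4, 3, 3]
440 [73, 87, 72, 4, 2, 15, 11, 10, 14, 11, 4, 2, 3, 3]
460 [4, 83, 7, 5, 3, 19, 14, 9, 15, 9, 3, 3, 2, 5]
480 [3, 3, 3, 4, 3, 22, 21, 9, 22, 20, 3, 3, 3, 3]
500 [2, 3, 2, 3, 3, 20, 20, 19, 22, 20, 2, 3, 3, 4]
520 [6, 3, 3, 2, 2, 21, 20, 19, 21, 19, 5, 4, 3, 3]
540 [2, 4, 4, 4, 2, 20, 21, 19, 21, 19, 3, 3, 3, 5]
560 [22, 27, 26, 28, 3, 21, 27, 29, 22, 20, 4, 3, 4, 5]
580 [57, 58, 57, 46, 57, 57, 58, 42, 32, 2, 4, 35, 34, 33]
600 [80, 84, 71, 70, 72, 77, 63, 60, 57, 36, 2, 35, 35, 38]
620 [70, 76, 89, 100, 96, 96, 82, 73, 66, 48, 30, 34, 36, 36]
640 [78, 103, 114, 128, 121, 114, 101, 86, 70, 54, 47, 43, 46, 53]
660 [116, 134, 138, 140, 137, 123, 121, 102, 82, 53, 59, 55, 57, 71]
680 [119, 128, 139, 140, 133, 126, 125, 103, 89, 61, 67, 66, 70, 78]
700 [109, 126, 126, 125, 119, 134, 129, 97, 85, 77, 74, 85, 86, 83]
720 [91, -1, -1, -1, -1, -1, 91, 86, 81, 78, 79, 86, 85, 82]
740 [-1, -1, -1, -1, -1, -1, -1, 44, -1, -1, -1, -1, -1, -1]
[242.71332729 575.9589124  404.70726236]
```

```bash
python3 -m handwheel '{"gripper":[1,1,1,1,1,1,1,1,1,1,1,1],"offset":[[-0.025,-0.018,0.005],[-0.05,-0.036,0.01],[-0.075,-0.055,0.015],[-0.1,-0.073,0.02],[-0.125,-0.091,0.025],[-0.15,-0.11,0.03],[-0.175,-0.128,0.035],[-0.2,-0.146,0.04],[-0.225,-0.164,0.045],[-0.247,-0.182,0.05],[-0.247,-0.182,0.05],[-0.247,-0.182,0.05]],"turn":[-2.5,-5,-7.5,-10,-12.5,-15,-17.5,-20,-22.5,-24.6,-24.6,-24.6]}'
python3 - <<'E'
from h import *
c=cam("wrist"); save(c,"w1.png")
for d in finder.silhouettes("refill","wrist")[:4]:
    print(d["p"],d["extent"],np.median(c["img"][d["mask"]],axis=0))
    p,uv=cloud(c,d["mask"]); g=p[p[:,2]>77]; print("cap",circ(g[:,:2]),len(g),g[:,2].mean(),p[:,2].max())
    w=(c["img"][uv[:,1],uv[:,0]].min(1)>150)&(p[:,2]<15)
    if w.sum()>20: print("fl",circ(p[w][:,:2],22),p[w][:,2].mean(),w.sum())
    b=(p[:,2]>15)&(p[:,2]<70); print("barrel",circ(p[b][:,:2],13),b.sum())
E
```

```text
time: 1.85
ee_pos: [400.2, 311.2, 354.5]
orientation: [180.0, -0.0, -178.5]
wrist_force: [0.2, -0.3, -0.6]
finger_gap: 85.3
gripper_force: 0.0
0.69 [35.1, 186.4, 125.5, 245.5] [24. 78. 36.]
cap [439.   61.3   7.3] 406 82.50615539513716 85.44894588939354
barrel [440.   59.2  13. ] 1036
0.67 [127.8, 132.9, 205.6, 186.5] [107.  61.  73.]
cap [380.6 159.3   7.2] 492 82.81981250712457 85.47211185085717
fl [378.5 155.4  22. ] 4.725960888515781 32
barrel [381.6 157.3  13. ] 778
0.58 [299.6, 181.1, 340.3, 242.5] [46. 70. 92.]
cap [427.3 307.7   7.2] 408 83.06114041190814 85.37567183371908
fl [430.8 304.8  22. ] 4.515752329857076 353
barrel [428.8 307.7  13. ] 445
```

View pics/w1.png

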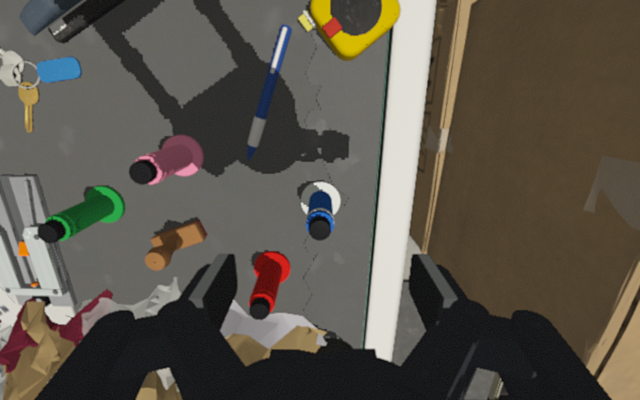

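Run:
```python
from h import *
c=cam("wrist"); m=np.zeros((400,640),bool); m[100:260,300:480]=1
p,uv=cloud(c,m)
for y in range(290,420,8):
    q=p[(abs(p[:,1]-y)<4)&(abs(p[:,0]-432)<45)]; r=p[(abs(p[:,1]-y)<4)&(abs(p[:,0]-429)<20)]
    print(y,len(q),q[:,2].max(initial=-99).round(),q[:,2].min(initial=999).round(), r[:,2].max(initial=-99).round())
c=cam("top"); m[:]=0; m[190:260,120:200]=1; p,uv=cloud(c,m)
for y in range(300,420,10):
    q=p[(abs(p[:,1]-y)<5)&(abs(p[:,0]-432)<45)]
    print("top",y,len(q),q[:,2].max(initial=-99).round(),q[:,2].min(initial=999).round())
```

```text
290 441 6.0 -2.0 6.0
298 502 86.0 -2.0 86.0
306 617 85.0 -3.0 85.0
314 583 85.0 -3.0 85.0
322 469 73.0 -2.0 73.0
330 519 6.0 -3.0 6.0
338 524 2.0 -2.0 1.0
346 526 2.0 -3.0 2.0
354 542 201.0 -3.0 3.0
362 524 2.0 -3.0 2.0
370 530 4.0 -8.0 4.0
378 571 6.0 -8.0 5.0
386 527 6.0 1.0 6.0
394 521 5.0 2.0 5.0
402 515 5.0 2.0 5.0
410 374 4.0 -4.0 4.0
418 21 -4.0 -7.0 -4.0
top 300 44 377.0 59.0
top 310 17 355.0 62.0
top 320 67 7.0 -4.0
top 330 68 3.0 -5.0
top 340 75 3.0 -6.0
top 350 80 3.0 -4.0
top 360 78 3.0 -4.0
top 370 76 7.0 -6.0
top 380 85 8.0 -9.0
top 390 67 8.0 -1.0
top 400 64 7.0 -1.0
top 410 36 6.0 -5.0
```

```bash
python3 -m handwheel '{"gripper":[1,1,1,1,1,1,1,1,1,1,1,1],"offset":[[-0.015,-0.002,0.01],[-0.029,-0.004,0.025],[-0.029,-0.004,0.045],[-0.029,-0.004,0.065],[-0.029,-0.004,0.085],[-0.029,-0.004,0.105],[-0.029,-0.004,0.12],[-0.029,-0.004,0.135],[-0.029,-0.004,0.147],[-0.029,-0.004,0.156],[-0.029,-0.004,0.156],[-0.029,-0.004,0.156]],"turn":[0,0,0,0,0,0,0,0,0,0,0,0]}'
python3 -m handwheel '{"gripper":[0,-0.4,-1,-1,-1,-1,-1,-1,-1,-1],"offset":[[0,0,0],[0,0,0],[0,0,0],[0,0,0],[0,0,0],[0,0,0],[0,0,0],[0,0,0],[0,0,0],[0,0,0]],"turn":[0,0,0,0,0,0,0,0,0,0]}'
```

```text
time: 3.05
ee_pos: [428.6, 309.6, 198.5]
orientation: [-180.0, -0.0, -178.2]
wrist_force: [0.5, -0.8, 0.0]
finger_gap: 85.3
gripper_force: 0.0
time: 3.88
ee_pos: [429.3, 309.4, 199.4]
orientation: [180.0, 0.1, -178.3]
wrist_force: [-1.1, -1.7, 5.0]
finger_gap: 24.7
gripper_force: 58.8
```

```bash
python3 -m handwheel '{"gripper":[-1,-1,-1,-1,-1,-1,-1,-1,-1,-1,-1,-1],"offset":[[0,0,-0.008],[0,0,-0.022],[0,0,-0.04],[0,0,-0.06],[0,0,-0.08],[0,0,-0.1],[0,0,-0.12],[0,0,-0.14],[0,0,-0.155],[0,0,-0.165],[0,0,-0.17],[0,0,-0.17]],"turn":[0,0,0,0,0,0,0,0,0,0,0,0]}'
python3 -m handwheel '{"gripper":[-1,-1,-1,-1,-1,-1,-1,-1,-1,-1,-1,-1],"offset":[[0,-0.01,0],[0,-0.03,0],[-0.001,-0.06,0],[-0.002,-0.09,0],[-0.003,-0.12,0],[-0.004,-0.15,0],[-0.005,-0.18,0],[-0.006,-0.21,0],[-0.007,-0.24,0],[-0.008,-0.27,0],[-0.009,-0.3,0],[-0.01,-0.325,0]],"turn":[0,0,0,0,0,0,0,0,0,0,0,0]}'
python3 -m handwheel '{"gripper":[-1,-1,-1,-1,-1,-1],"offset":[[0,-0.015,0],[0,-0.027,0],[0,-0.035,0],[0,-0.0385,0],[0,-0.0385,0],[0,-0.0385,0]],"turn":[0,0,0,0,0,0]}'
python3 - <<'E'
from h import *
c=cam("wrist"); save(c,"w2.png"); np.savez("w2.npz",**{k:c[k] for k in("img","depth","K","D","Rwc","o")}); print(arm.sense())
for d in finder.silhouettes("stand","wrist")[:2]: print(d["p"],d["extent"])
E
```

```text
time: 4.88
ee_pos: [428.9, 309.3, 369.6]
orientation: [180.0, 0.1, -178.2]
wrist_force: [-0.2, 0.5, 0.1]
finger_gap: 24.5
gripper_force: 58.8
time: 5.88
ee_pos: [447.5, -17.5, 367.1]
orientation: [-180.0, -0.2, -178.3]
wrist_force: [0.8, -0.1, -0.6]
finger_gap: 24.6
gripper_force: 58.9
time: 6.38
ee_pos: [449.6, -53.6, 368.1]
orientation: [180.0, -0.1, -178.3]
wrist_force: [-0.6, -1.0, -1.0]
finger_gap: 24.8
gripper_force: 58.9
{'time': 6.4333, 'qpos': array([-1.22844003e+01,  7.19739345e-01,  1.17869759e+02,  2.06951055e-02,
        6.14673499e+01, -1.04071865e+02]), 'dq': array([ 0.38348367, -0.14596248, -0.222497  , -0.08109147, -0.00950817,
        0.0955204 ]), 'joint_torque': array([-2.73454897e-01, -2.65502465e+01, -2.60395020e+01, -1.80591107e-02,
        9.92493733e-04, -1.07439988e-03]), 'ee_pos': array([449.64489182, -53.34413708, 368.27814543]), 'orientation': array([ 1.79968551e+02, -5.07254448e-02, -1.78222415e+02]), 'wrist_force': array([ 0.4505269 , -0.9087663 , -0.29144977]), 'ft_torque': array([ 0.01932246, -0.02190801, -0.02914962]), 'gripper_force': 58.94730806350708, 'finger_gap': 24.47765674460926}
0.71 [285.3, 135.8, 359.9, 224.6]
0.56 [286.1, 204.8, 359.9, 353.7]
```

View pics/w2.png

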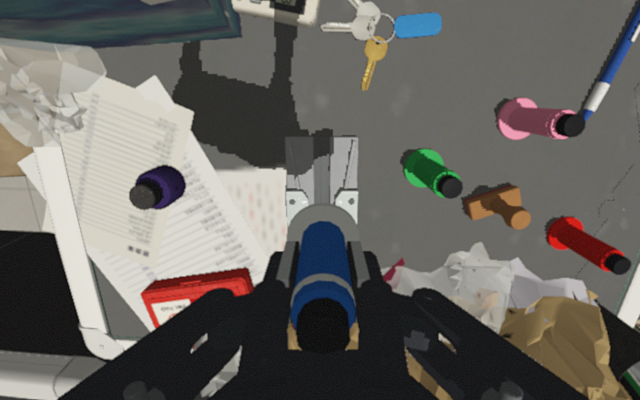

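Wrist picture: the ledge is around (322,165) with its edges at columns 286 and 359. The plate's front screws are at (297,202) and (345,202), and the held refill's flange is at (288..358, ~220). Now I'll measure the stand's lines and the refill's axis.

Run:
```python
from h import *
c=dict(np.load("w2.npz"))
hsv=cv2.cvtColor(c["img"],cv2.COLOR_RGB2HSV)
# stand cloud
m=np.zeros((400,640),bool); m[125:215,270:375]=1
p,uv=cloud(c,m)
g=p[(p[:,2]>4.5)&(p[:,2]<26)]
for x in range(405,490,6):
    q=g[abs(g[:,0]-x)<3]
    if len(q)>10: print(x,len(q),q[:,1].min().round(1),q[:,1].max().round(1),((q[:,1].min()+q[:,1].max())/2).round(1), "groove",  [int(v) for v in [np.median(q[abs(q[:,1]-y)<2][:,2]) if (abs(q[:,1]-y)<2).any() else -1 for y in range(-96,-10,5)]])
print("front x",[ (y,g[abs(g[:,1]-y)<4][:,0].min().round(1)) for y in (-88,-75,-35,-20) if (abs(g[:,1]-y)<4).any()])
# held refill
m[:]=0; m[195:350,280:370]=1
p,uv=cloud(c,m)
h=p[(p[:,2]>150)&(p[:,2]<270)]
b=h[(h[:,2]>185)&(h[:,2]<215)]; print("barrel low",circ(b[:,:2],13),len(b),h[:,2].min())
f=h[(h[:,2]<182)]; print("flange",circ(f[:,:2],22),len(f),np.percentile(f[:,2],[5,50,95]),f[:,1].min(),f[:,1].max(),f[:,0].min())
r=(c["img"][...,:3].min(2)) 
# cap top
t=h[h[:,2]>252]; print("cap",circ(t[:,:2],10),t[:,2].max(),len(t))
```

```text
405 20 -43.5 -18.6 -31.0 groove [-1, -1, -1, -1, -1, -1, -1, -1, -1, -1, -1, -1, 8, 7, 7, 6, -1, -1]
411 293 -96.5 -17.3 -56.9 groove [7, 7, 7, 7, 7, 7, 7, -1, -1, -1, 7, 7, 7, 7, 7, 7, 6, -1]
417 316 -96.4 -17.9 -57.1 groove [7, 13, 7, 7, 7, 7, 7, -1, -1, -1, 7, 7, 7, 7, 7, 12, 7, -1]
423 302 -96.6 -17.4 -57.0 groove [7, 13, 7, 7, 7, 7, 7, -1, -1, -1, 7, 7, 8, 7, 8, 8, 7, -1]
429 308 -96.7 -17.0 -56.8 groove [7, 13, 8, 7, 7, 7, 7, -1, -1, -1, 7, 7, 7, 7, 11, 7, 7, -1]
435 300 -95.5 -16.5 -56.0 groove [7, 8, 8, 7, 7, 7, 7, -1, -1, -1, 7, 7, 7, 7, 13, 7, 7, -1]
441 297 -95.5 -16.2 -55.9 groove [7, 7, 12, 7, 7, 7, 7, -1, -1, -1, 7, 8, 7, 7, 13, 7, 6, -1]
447 285 -95.6 -16.9 -56.3 groove [7, 7, 13, 7, 7, 7, 7, -1, -1, -1, 7, 7, 7, 7, 13, 7, 7, -1]
453 286 -95.7 -16.6 -56.1 groove [7, 7, 12, 8, 7, 7, 7, -1, -1, -1, 8, 7, 7, 7, 12, 7, 7, -1]
459 276 -95.7 -16.2 -55.9 groove [7, 7, 7, 11, 7, 7, 7, -1, -1, -1, 7, 7, 7, 9, 8, 7, 7, -1]
465 357 -95.3 -15.7 -55.5 groove [8, 8, 8, 13, 7, 7, 7, -1, -1, -1, 7, 7, 7, 14, 12, 13, 13, -1]
471 305 -94.5 -15.4 -54.9 groove [18, 18, 18, 18, 17, 7, 7, -1, -1, -1, 7, 7, 17, 17, 18, 18, 17, -1]
477 300 -94.6 -14.8 -54.7 groove [18, 18, 18, 18, 18, 15, 7, -1, -1, -1, 7, 7, 17, 17, 18, 19, 17, -1]
483 231 -94.7 -14.9 -54.8 groove [17, 18, 18, 18, 18, 17, 7, -1, -1, -1, 6, 7, 18, 17, 18, 18, 18, -1]
489 119 -94.8 -15.5 -55.1 groove [16, 18, 18, 18, 18, -1, -1, -1, -1, -1, -1, -1, -1, -1, 17, 18, 17, -1]
front x [(-88, np.float64(409.4)), (-75, np.float64(409.0)), (-35, np.float64(407.8)), (-20, np.float64(407.4))]
barrel low [448.6 -54.4  13. ] 1932 167.3730861219201
flange [454.4 -54.5  22. ] 1811 [170.97072568 173.43576083 178.73027223] -76.63910545957336 -32.71314634917187 426.53945851080726
cap [437.1 -53.2  10. ] 269.9929912758493 1661
```

```bash
python3 -m handwheel '{"gripper":[-1,-1,-1,-1,-1,-1,-1,-1,-1,-1,-1,-1],"offset":[[0.006,-0.001,0.008],[0.0125,-0.0013,0.022],[0.0125,-0.0013,0.04],[0.0125,-0.0013,0.06],[0.0125,-0.0013,0.08],[0.0125,-0.0013,0.1],[0.0125,-0.0013,0.12],[0.0125,-0.0013,0.135],[0.0125,-0.0013,0.145],[0.0125,-0.0013,0.15],[0.0125,-0.0013,0.15],[0.0125,-0.0013,0.15]],"turn":[0,0,0,0,0,0,0,0,0,0,0,0]}'
python3 - <<'E'
from h import *
c=cam("wrist"); save(c,"w3.png"); np.savez("w3.npz",**{k:c[k] for k in("img","depth","K","D","Rwc","o")})
m=np.zeros((400,640),bool); m[100:,230:420]=1
p,uv=cloud(c,m); g=p[(p[:,2]>3)&(p[:,2]<30)]
for x in range(405,500,8):
    q=g[abs(g[:,0]-x)<3]
    if len(q)>10: print(x,len(q),q[:,1].min().round(1),q[:,1].max().round(1),((q[:,1].min()+q[:,1].max())/2).round(1))
b=p[(p[:,2]>28)&(p[:,2]<45)&(abs(p[:,1]+55)<20)]; print("barrel",circ(b[:,:2],13),len(b),b[:,1].min(),b[:,1].max())
E
```

```text
time: 7.48
ee_pos: [437.6, -55.4, 218.9]
orientation: [-180.0, 0.0, -178.2]
wrist_force: [0.4, 0.2, -0.2]
finger_gap: 24.5
gripper_force: 58.9
405 117 -47.8 -17.4 -32.6
413 1034 -96.6 -17.0 -56.8
421 1375 -96.9 -16.8 -56.8
429 973 -96.6 -16.9 -56.7
437 629 -96.4 -16.0 -56.2
445 387 -95.9 -15.6 -55.8
453 188 -95.2 -15.6 -55.4
461 58 -95.6 -15.4 -55.5
469 14 -95.5 -15.1 -55.3
barrel [437.4 -56.6  13. ] 545 -69.36719210096345 -44.150700156116514
```

View pics/w3.png

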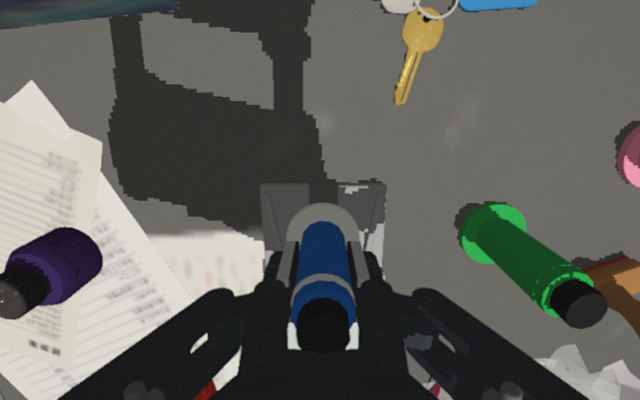

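The refill's axis is at (437.4, -56.6) and the stand's centre line at that x is y = -56.2, so it sits centred over the ledge. I'll lower it by feel.

```bash
python3 -m handwheel '{"gripper":[-1,-1,-1,-1,-1,-1],"offset":[[0,0.0003,0.003],[0,0.0003,0.006],[0,0.0003,0.008],[0,0.0003,0.009],[0,0.0003,0.009],[0,0.0003,0.009]],"turn":[0,0,0,0,0,0]}'
python3 -m handwheel '{"gripper":[-1,-1,-1],"offset":[[0,0,0.0005],[0,0,0.001],[0,0,0.001]],"turn":[0,0,0]}'
python3 -m handwheel '{"gripper":[-1,-1,-1],"offset":[[0,0,0.0005],[0,0,0.001],[0,0,0.001]],"turn":[0,0,0]}'
```

```text
time: 8.03
ee_pos: [437.4, -55.2, 209.6]
orientation: [180.0, -0.0, -178.3]
wrist_force: [0.7, 0.2, 0.3]
finger_gap: 24.7
gripper_force: 58.9
time: 8.28
ee_pos: [437.4, -55.2, 208.6]
orientation: [180.0, -0.0, -178.2]
wrist_force: [-0.2, -0.5, 0.1]
finger_gap: 24.7
gripper_force: 58.9
time: 8.53
ee_pos: [437.4, -55.2, 207.6]
orientation: [180.0, -0.0, -178.3]
wrist_force: [-0.3, -0.2, -1.0]
finger_gap: 24.7
gripper_force: 58.9
```

```bash
python3 -m handwheel '{"gripper":[-1,-1,-1],"offset":[[0,0,0.0005],[0,0,0.0005],[0,0,0.0005]],"turn":[0,0,0]}'
python3 -m handwheel '{"gripper":[-1,-1,-1],"offset":[[0,0,0.0005],[0,0,0.0005],[0,0,0.0005]],"turn":[0,0,0]}'
python3 -m handwheel '{"gripper":[-1,-1,-1],"offset":[[0,0,0.0005],[0,0,0.0005],[0,0,0.0005]],"turn":[0,0,0]}'
```

```text
time: 8.78
ee_pos: [437.5, -55.2, 207.4]
orientation: [-180.0, -0.0, -178.2]
wrist_force: [-0.6, 0.5, 2.8]
finger_gap: 24.6
gripper_force: 59.2
time: 9.03
ee_pos: [437.6, -55.2, 207.3]
orientation: [180.0, -0.0, -178.2]
wrist_force: [-2.7, -0.1, 7.4]
finger_gap: 25.2
gripper_force: 59.7
time: 9.28
ee_pos: [437.6, -55.3, 207.3]
orientation: [180.0, -0.0, -178.2]
wrist_force: [-4.1, -0.2, 12.0]
finger_gap: 24.8
gripper_force: 60.0
```

```bash
python3 -m handwheel '{"gripper":[-1,-1,-0.2,-0.2,-0.2,-0.2],"offset":[[0,0,-0.0013],[0,0,-0.0013],[0,0,-0.0013],[0,0,-0.0013],[0,0,-0.0013],[0,0,-0.0013]],"turn":[0,0,0,0,0,0]}'
python3 -m handwheel '{"gripper":[-1,-1,-1,-1,-1,-1],"offset":[[0,0,0],[0,0,0],[0,0,0],[0,0,0],[0,0,0],[0,0,0]],"turn":[0,0,0,0,0,0]}'
```

```text
time: 9.78
ee_pos: [437.3, -55.2, 207.3]
orientation: [180.0, -0.0, -178.3]
wrist_force: [0.3, -0.6, 0.5]
finger_gap: 34.3
gripper_force: 0.0
time: 10.28
ee_pos: [437.5, -55.2, 207.5]
orientation: [-180.0, 0.0, -178.3]
wrist_force: [0.5, 0.1, -0.2]
finger_gap: 24.5
gripper_force: 58.8
```

```bash
python3 -m handwheel '{"gripper":[-1,-1,-1,-1,-1],"offset":[[-0.002,0,0],[-0.004,0,0],[-0.006,0,0],[-0.008,0,0],[-0.008,0,0]],"turn":[0,0,0,0,0]}'
python3 -m handwheel '{"gripper":[-1,-1,-1],"offset":[[-0.001,0,0],[-0.002,0,0],[-0.003,0,0]],"turn":[0,0,0]}'
python3 -m handwheel '{"gripper":[-1,-1,-1],"offset":[[-0.001,0,0],[-0.002,0,0],[-0.003,0,0]],"turn":[0,0,0]}'
```

```text
time: 10.7
ee_pos: [446.0, -55.0, 207.5]
orientation: [-180.0, 0.1, -178.3]
wrist_force: [0.7, -0.2, 1.2]
finger_gap: 24.5
gripper_force: 58.8
time: 10.95
ee_pos: [448.3, -54.8, 207.5]
orientation: [180.0, -0.0, -178.2]
wrist_force: [-1.5, -0.1, 3.8]
finger_gap: 24.8
gripper_force: 58.8
time: 11.2
ee_pos: [451.4, -54.7, 207.5]
orientation: [180.0, -0.0, -178.2]
wrist_force: [-1.9, -0.5, 4.9]
finger_gap: 24.5
gripper_force: 58.8
```

```bash
python3 -m handwheel '{"gripper":[-1,-1,-1],"offset":[[-0.001,0,0],[-0.002,0,0],[-0.003,0,0]],"turn":[0,0,0]}'
python3 -m handwheel '{"gripper":[-1,-1,-1],"offset":[[-0.001,0,0],[-0.002,0,0],[-0.003,0,0]],"turn":[0,0,0]}'
python3 -m handwheel '{"gripper":[-1,-1,-1],"offset":[[-0.001,0,0],[-0.002,0,0],[-0.003,0,0]],"turn":[0,0,0]}'
```

```text
time: 11.45
ee_pos: [454.5, -54.7, 207.5]
orientation: [180.0, -0.0, -178.2]
wrist_force: [-2.0, -0.5, 5.7]
finger_gap: 24.7
gripper_force: 58.8
time: 11.7
ee_pos: [457.5, -54.6, 207.5]
orientation: [180.0, -0.0, -178.3]
wrist_force: [-2.9, 0.0, 5.2]
finger_gap: 24.7
gripper_force: 58.8
time: 11.95
ee_pos: [460.5, -54.5, 207.5]
orientation: [-180.0, -0.0, -178.2]
wrist_force: [-2.9, -0.4, 5.1]
finger_gap: 24.8
gripper_force: 58.8
```

```bash
python3 -m handwheel '{"gripper":[-1,-1,-1],"offset":[[-0.001,0,-0.0003],[-0.002,0,-0.0003],[-0.003,0,-0.0003]],"turn":[0,0,0]}'
python3 -m handwheel '{"gripper":[-1,-1,-1],"offset":[[-0.001,0,0],[-0.002,0,0],[-0.003,0,0]],"turn":[0,0,0]}'
python3 -m handwheel '{"gripper":[-1,-1,-1],"offset":[[-0.001,0,0],[-0.002,0,0],[-0.003,0,0]],"turn":[0,0,0]}'
python3 -m handwheel '{"gripper":[-1,-1,-1],"offset":[[-0.001,0,0],[-0.002,0,0],[-0.003,0,0]],"turn":[0,0,0]}'
```

```text
time: 12.2
ee_pos: [463.5, -54.4, 207.5]
orientation: [-180.0, 0.0, -178.3]
wrist_force: [0.5, 0.4, 0.6]
finger_gap: 24.8
gripper_force: 58.8
time: 12.45
ee_pos: [466.5, -54.3, 207.6]
orientation: [180.0, 0.0, -178.3]
wrist_force: [0.3, 0.2, 0.4]
finger_gap: 24.7
gripper_force: 58.8
time: 12.7
ee_pos: [469.5, -54.2, 207.7]
orientation: [-180.0, 0.0, -178.2]
wrist_force: [0.4, -0.2, -0.5]
finger_gap: 24.6
gripper_force: 58.8
time: 12.95
ee_pos: [472.5, -54.1, 207.8]
orientation: [-180.0, 0.0, -178.2]
wrist_force: [-1.1, 0.0, -0.5]
finger_gap: 24.7
gripper_force: 58.8
```

```bash
for i in 1; do :; done; python3 -m handwheel '{"gripper":[-1,-1,-1],"offset":[[-0.001,0,0],[-0.002,0,0],[-0.003,0,0]],"turn":[0,0,0]}'
python3 -m handwheel '{"gripper":[-1,-1,-1],"offset":[[-0.001,0,0],[-0.002,0,0],[-0.003,0,0]],"turn":[0,0,0]}'
python3 -m handwheel '{"gripper":[-1,-1,-1],"offset":[[-0.001,0,0],[-0.002,0,0],[-0.003,0,0]],"turn":[0,0,0]}'
python3 -m handwheel '{"gripper":[-1,-1,-1],"offset":[[-0.001,0,0],[-0.002,0,0],[-0.003,0,0]],"turn":[0,0,0]}'
```

```text
time: 13.2
ee_pos: [475.3, -54.0, 207.7]
orientation: [180.0, -0.1, -178.2]
wrist_force: [-1.0, -0.4, 1.0]
finger_gap: 24.3
gripper_force: 58.8
time: 13.45
ee_pos: [478.2, -53.9, 207.7]
orientation: [180.0, -0.1, -178.2]
wrist_force: [-1.8, 0.4, 1.6]
finger_gap: 24.9
gripper_force: 58.8
time: 13.7
ee_pos: [481.4, -53.8, 207.7]
orientation: [180.0, -0.0, -178.2]
wrist_force: [-1.5, 1.1, 1.8]
finger_gap: 24.7
gripper_force: 58.8
time: 13.95
ee_pos: [485.0, -53.8, 208.0]
orientation: [-180.0, 0.1, -178.3]
wrist_force: [-0.4, 0.0, 0.9]
finger_gap: 24.9
gripper_force: 58.8
```

```bash
python3 -m handwheel '{"gripper":[-1,-1,-1],"offset":[[-0.001,0,0],[-0.002,0,0],[-0.003,0,0]],"turn":[0,0,0]}'
python3 -m handwheel '{"gripper":[-1,-1,-1],"offset":[[-0.001,0,0],[-0.002,0,0],[-0.003,0,0]],"turn":[0,0,0]}'
python3 -m handwheel '{"gripper":[-1,-1,-1],"offset":[[-0.001,0,0],[-0.002,0,0],[-0.003,0,0]],"turn":[0,0,0]}'
python3 -m handwheel '{"gripper":[-1,-1,-1],"offset":[[-0.001,0,0],[-0.002,0,0],[-0.003,0,0]],"turn":[0,0,0]}'
```

```text
time: 14.2
ee_pos: [487.7, -53.7, 207.9]
orientation: [-180.0, 0.0, -178.3]
wrist_force: [-0.4, -0.2, 1.5]
finger_gap: 24.4
gripper_force: 58.8
time: 14.45
ee_pos: [490.5, -53.6, 207.8]
orientation: [-180.0, 0.0, -178.2]
wrist_force: [-0.9, 0.4, 1.1]
finger_gap: 24.9
gripper_force: 58.8
time: 14.7
ee_pos: [493.5, -53.5, 207.7]
orientation: [180.0, -0.0, -178.3]
wrist_force: [-0.5, 0.2, 0.9]
finger_gap: 25.0
gripper_force: 58.8
time: 14.95
ee_pos: [496.5, -53.4, 207.8]
orientation: [-180.0, -0.0, -178.3]
wrist_force: [-0.4, 0.1, 1.1]
finger_gap: 24.7
gripper_force: 58.8
```

```bash
python3 -m handwheel '{"gripper":[-1,-1,-1],"offset":[[-0.001,0,0],[-0.002,0,0],[-0.002,0,0]],"turn":[0,0,0]}'
python3 -m handwheel '{"gripper":[-1,-1,-1],"offset":[[-0.001,0,0],[-0.002,0,0],[-0.002,0,0]],"turn":[0,0,0]}'
python3 -m handwheel '{"gripper":[-1,-1,-1],"offset":[[-0.001,0,0],[-0.002,0,0],[-0.002,0,0]],"turn":[0,0,0]}'
python3 -m handwheel '{"gripper":[-1,-1,-1],"offset":[[-0.001,0,0],[-0.002,0,0],[-0.002,0,0]],"turn":[0,0,0]}'
```

```text
time: 15.2
ee_pos: [498.6, -53.3, 207.8]
orientation: [-180.0, 0.0, -178.2]
wrist_force: [-0.7, -0.1, 1.2]
finger_gap: 25.0
gripper_force: 58.8
time: 15.45
ee_pos: [500.6, -53.3, 207.8]
orientation: [-180.0, 0.0, -178.2]
wrist_force: [-0.0, -1.1, 1.2]
finger_gap: 24.9
gripper_force: 58.8
time: 15.7
ee_pos: [502.6, -53.2, 207.8]
orientation: [-180.0, 0.0, -178.3]
wrist_force: [-0.1, -0.6, 2.1]
finger_gap: 24.7
gripper_force: 58.8
time: 15.95
ee_pos: [504.6, -53.2, 207.8]
orientation: [-180.0, 0.0, -178.3]
wrist_force: [-0.3, -0.3, 1.4]
finger_gap: 24.4
gripper_force: 58.8
```

```bash
python3 -m handwheel '{"gripper":[-1,-1,-1],"offset":[[-0.001,0,0],[-0.002,0,0],[-0.002,0,0]],"turn":[0,0,0]}'
python3 -m handwheel '{"gripper":[-1,-1,-1],"offset":[[-0.001,0,0],[-0.002,0,0],[-0.002,0,0]],"turn":[0,0,0]}'
python3 -m handwheel '{"gripper":[-1,-1,-1],"offset":[[-0.001,0,0],[-0.002,0,0],[-0.002,0,0]],"turn":[0,0,0]}'
python3 -m handwheel '{"gripper":[-1,-1,-1],"offset":[[-0.001,0,0],[-0.002,0,0],[-0.002,0,0]],"turn":[0,0,0]}'
```

```text
time: 16.2
ee_pos: [506.6, -53.1, 207.8]
orientation: [-180.0, 0.0, -178.2]
wrist_force: [-1.2, -0.4, 0.8]
finger_gap: 25.0
gripper_force: 58.8
time: 16.45
ee_pos: [508.6, -53.0, 207.8]
orientation: [-180.0, 0.0, -178.3]
wrist_force: [-0.6, 0.2, 2.0]
finger_gap: 24.7
gripper_force: 58.8
time: 16.7
ee_pos: [510.6, -53.0, 207.8]
orientation: [-180.0, 0.0, -178.3]
wrist_force: [-0.1, 0.2, 0.9]
finger_gap: 24.6
gripper_force: 58.8
time: 16.95
ee_pos: [512.6, -52.9, 207.8]
orientation: [-180.0, 0.0, -178.3]
wrist_force: [-0.1, 0.4, 0.7]
finger_gap: 24.6
gripper_force: 58.8
```

```bash
python3 -m handwheel '{"gripper":[-1,-1,-1],"offset":[[-0.001,0,0],[-0.002,0,0],[-0.002,0,0]],"turn":[0,0,0]}'
python3 -m handwheel '{"gripper":[-1,-1,-1],"offset":[[-0.001,0,0],[-0.002,0,0],[-0.002,0,0]],"turn":[0,0,0]}'
python3 -m handwheel '{"gripper":[-1,-1,-1],"offset":[[-0.001,0,0],[-0.002,0,0],[-0.002,0,0]],"turn":[0,0,0]}'
```

```text
time: 17.2
ee_pos: [514.6, -52.8, 207.8]
orientation: [-180.0, 0.0, -178.3]
wrist_force: [-0.6, 0.3, 0.8]
finger_gap: 24.9
gripper_force: 58.8
time: 17.45
ee_pos: [516.6, -52.8, 207.8]
orientation: [-180.0, 0.0, -178.3]
wrist_force: [-0.6, 0.9, 1.1]
finger_gap: 25.0
gripper_force: 58.8
time: 17.7
ee_pos: [518.6, -52.7, 207.8]
orientation: [-180.0, 0.0, -178.3]
wrist_force: [-0.2, -0.2, 0.9]
finger_gap: 24.5
gripper_force: 58.8
```

```bash
python3 -m handwheel '{"gripper":[-1,-1,-1],"offset":[[-0.001,0,0],[-0.002,0,0],[-0.002,0,0]],"turn":[0,0,0]}'
python3 -m handwheel '{"gripper":[-1,-1,-1],"offset":[[-0.001,0,0],[-0.002,0,0],[-0.002,0,0]],"turn":[0,0,0]}'
python3 -m handwheel '{"gripper":[-1,-1,-1],"offset":[[-0.001,0,0],[-0.0015,0,0],[-0.0015,0,0]],"turn":[0,0,0]}'
```

```text
time: 17.95
ee_pos: [520.6, -52.7, 207.8]
orientation: [-180.0, 0.0, -178.2]
wrist_force: [-0.4, -0.2, 0.6]
finger_gap: 24.9
gripper_force: 58.8
time: 18.2
ee_pos: [522.6, -52.6, 207.8]
orientation: [-180.0, 0.0, -178.2]
wrist_force: [0.0, 0.3, 0.9]
finger_gap: 24.3
gripper_force: 58.8
time: 18.45
ee_pos: [524.0, -52.6, 207.8]
orientation: [-180.0, 0.0, -178.2]
wrist_force: [-1.2, 0.4, 1.1]
finger_gap: 24.8
gripper_force: 58.8
```

```bash
python3 -m handwheel '{"gripper":[-1,-1,-1],"offset":[[-0.001,0,0],[-0.001,0,0],[-0.001,0,0]],"turn":[0,0,0]}'
python3 -m handwheel '{"gripper":[-1,-1,-1],"offset":[[-0.001,0,0],[-0.001,0,0],[-0.001,0,0]],"turn":[0,0,0]}'
python3 -m handwheel '{"gripper":[-1,-1,-1],"offset":[[-0.001,0,0],[-0.001,0,0],[-0.001,0,0]],"turn":[0,0,0]}'
```

```text
time: 18.7
ee_pos: [524.6, -52.5, 207.7]
orientation: [180.0, -0.1, -178.2]
wrist_force: [-1.9, -0.0, 1.4]
finger_gap: 24.8
gripper_force: 58.8
time: 18.95
ee_pos: [525.3, -52.5, 207.6]
orientation: [180.0, -0.1, -178.2]
wrist_force: [-4.6, -0.5, 3.9]
finger_gap: 24.6
gripper_force: 58.8
time: 19.2
ee_pos: [526.5, -52.4, 207.6]
orientation: [180.0, -0.1, -178.2]
wrist_force: [-4.3, -0.6, 4.6]
finger_gap: 24.5
gripper_force: 58.8
```

```bash
python3 -m handwheel '{"gripper":[-1,-1,-1],"offset":[[-0.001,0,0],[-0.001,0,0],[-0.001,0,0]],"turn":[0,0,0]}'
python3 -m handwheel '{"gripper":[-1,-1,-1],"offset":[[-0.001,0,0],[-0.001,0,0],[-0.001,0,0]],"turn":[0,0,0]}'
python3 -m handwheel '{"gripper":[-1,-1,-1],"offset":[[-0.0005,0,0],[-0.0005,0,0],[-0.0005,0,0]],"turn":[0,0,0]}'
```

```text
time: 19.45
ee_pos: [527.5, -52.4, 207.6]
orientation: [180.0, -0.1, -178.2]
wrist_force: [-6.1, -1.0, 4.2]
finger_gap: 24.9
gripper_force: 58.8
time: 19.7
ee_pos: [528.3, -52.4, 207.6]
orientation: [180.0, -0.1, -178.2]
wrist_force: [-5.1, -0.9, 5.4]
finger_gap: 24.5
gripper_force: 58.8
time: 19.95
ee_pos: [528.6, -52.4, 207.6]
orientation: [180.0, -0.2, -178.2]
wrist_force: [-6.0, -1.5, 6.3]
finger_gap: 24.7
gripper_force: 58.8
```

```bash
python3 -m handwheel '{"gripper":[-1,-1,-1],"offset":[[-0.0005,0,0],[-0.0005,0,0],[-0.0005,0,0]],"turn":[0,0,0]}'
python3 -m handwheel '{"gripper":[-1,-1,-1],"offset":[[-0.0005,0,0],[-0.0005,0,0],[-0.0005,0,0]],"turn":[0,0,0]}'
python3 -m handwheel '{"gripper":[-1,-1,-1],"offset":[[-0.0005,0,0],[-0.0005,0,0],[-0.0005,0,0]],"turn":[0,0,0]}'
```

```text
time: 20.2
ee_pos: [529.0, -52.4, 207.6]
orientation: [180.0, -0.2, -178.2]
wrist_force: [-6.0, -0.1, 6.1]
finger_gap: 24.3
gripper_force: 58.8
time: 20.45
ee_pos: [529.4, -52.3, 207.6]
orientation: [180.0, -0.2, -178.2]
wrist_force: [-6.6, -0.7, 6.6]
finger_gap: 25.0
gripper_force: 58.8
time: 20.7
ee_pos: [529.9, -52.3, 207.6]
orientation: [180.0, -0.2, -178.2]
wrist_force: [-6.8, -0.0, 4.7]
finger_gap: 24.5
gripper_force: 58.8
```

```bash
python3 -m handwheel '{"gripper":[-1,-1,-1],"offset":[[-0.0005,0,0],[-0.0005,0,0],[-0.0005,0,0]],"turn":[0,0,0]}'
python3 -m handwheel '{"gripper":[-1,-1,-1],"offset":[[-0.0005,0,0],[-0.0005,0,0],[-0.0005,0,0]],"turn":[0,0,0]}'
python3 -m handwheel '{"gripper":[-1,-1,-1],"offset":[[-0.0005,0,0],[-0.0005,0,0],[-0.0005,0,0]],"turn":[0,0,0]}'
```

```text
time: 20.95
ee_pos: [530.2, -52.3, 207.6]
orientation: [180.0, -0.2, -178.2]
wrist_force: [-7.2, -1.8, 7.1]
finger_gap: 24.5
gripper_force: 58.8
time: 21.2
ee_pos: [530.5, -52.3, 207.6]
orientation: [180.0, -0.3, -178.2]
wrist_force: [-8.5, -0.4, 8.1]
finger_gap: 24.9
gripper_force: 59.0
time: 21.45
ee_pos: [530.8, -52.3, 207.6]
orientation: [180.0, -0.4, -178.2]
wrist_force: [-8.9, -0.5, 10.0]
finger_gap: 25.0
gripper_force: 59.1
```

```bash
python3 -m handwheel '{"gripper":[-1,-1,-1,-1],"offset":[[0.001,0,0],[0.002,0,0],[0.002,0,0],[0.002,0,0]],"turn":[0,0,0,0]}'
python3 -m handwheel '{"gripper":[-1,-1,-1],"offset":[[0.001,0,0],[0.001,0,0],[0.001,0,0]],"turn":[0,0,0]}'
python3 -m handwheel '{"gripper":[-1,-1,-1],"offset":[[0.0005,0,0],[0.001,0,0],[0.001,0,0]],"turn":[0,0,0]}'
```

```text
time: 21.78
ee_pos: [529.8, -52.3, 207.6]
orientation: [180.0, -0.1, -178.2]
wrist_force: [-5.2, -1.2, 4.5]
finger_gap: 24.9
gripper_force: 59.1
time: 22.03
ee_pos: [529.3, -52.3, 207.6]
orientation: [180.0, -0.0, -178.3]
wrist_force: [-4.5, 0.6, 2.4]
finger_gap: 24.5
gripper_force: 58.9
time: 22.28
ee_pos: [528.8, -52.3, 207.6]
orientation: [180.0, 0.1, -178.3]
wrist_force: [-0.8, -0.4, -2.8]
finger_gap: 24.5
gripper_force: 58.8
```

```bash
python3 -m handwheel '{"gripper":[-1,-1,-1],"offset":[[0.0005,0,0],[0.0005,0,0],[0.0005,0,0]],"turn":[0,0,0]}'
```

```text
time: 22.53
ee_pos: [528.5, -52.4, 207.8]
orientation: [-180.0, 0.1, -178.3]
wrist_force: [0.8, 0.7, -3.2]
finger_gap: 24.7
gripper_force: 58.9
```

Backing off took the push from -4.5 N through zero to a pull within 1.5 mm. The plunger alone would change only 0.7 N per mm, so the catch is holding. I'll release, lift off and look.

```bash
python3 -m handwheel '{"gripper":[-0.3,0,0.3,0.3,0.3,0.3,0.3],"offset":[[0,0,0],[0,0,0],[0,0,0],[0,0,0],[0,0,0],[0,0,0],[0,0,0]],"turn":[0,0,0,0,0,0,0]}'
python3 -m handwheel '{"gripper":[0.3,0.3,0.3,0.3,0.3,0.3,0.3,0.3,0.3,0.3,0.3,0.3],"offset":[[0,0,-0.005],[0,0,-0.015],[0,0,-0.03],[0,0,-0.05],[0,0,-0.07],[0,0,-0.09],[0,0,-0.11],[0.02,0,-0.13],[0.04,0,-0.15],[0.06,0,-0.16],[0.08,0,-0.16],[0.08,0,-0.16]],"turn":[0,0,0,0,0,0,0,0,0,0,0,0]}'
python3 - <<'E'
from h import *
c=cam("wrist"); save(c,"w4.png",(200,100,460,360),2.3)
m=np.zeros((400,640),bool); m[100:380,220:440]=1
p,uv=cloud(c,m); near=(abs(p[:,1]+53)<22)&(abs(p[:,0]-528)<30); h=p[near]
t=h[(h[:,2]>86)&(h[:,2]<100)]; print("cap top",circ(t[:,:2]),len(t),t[:,2].mean())
b=h[(h[:,2]>40)&(h[:,2]<75)]; print("barrel",circ(b[:,:2],13),len(b))
b=h[(h[:,2]>22)&(h[:,2]<45)]; print("barrel low",circ(b[:,:2],13),len(b))
c=cam("top"); save(c,"t4.png",(310,140,470,260),3.5)
print(arm.sense()["ee_pos"])
E
```

```text
time: 23.12
ee_pos: [527.9, -52.5, 207.9]
orientation: [-180.0, 0.0, -178.3]
wrist_force: [0.3, 0.8, -0.2]
finger_gap: 55.6
gripper_force: 0.0
time: 24.12
ee_pos: [445.2, -54.6, 369.0]
orientation: [-180.0, -0.0, -178.3]
wrist_force: [-0.5, -0.6, 0.9]
finger_gap: 55.3
gripper_force: 0.0
cap top [527.2 -53.5   7.3] 348 91.65236392230126
barrel [529.  -53.5  13. ] 383
barrel low [529.  -53.6  13. ] 202
[447.71784853 -54.87340163 368.68220468]
```

View pics/w4.png

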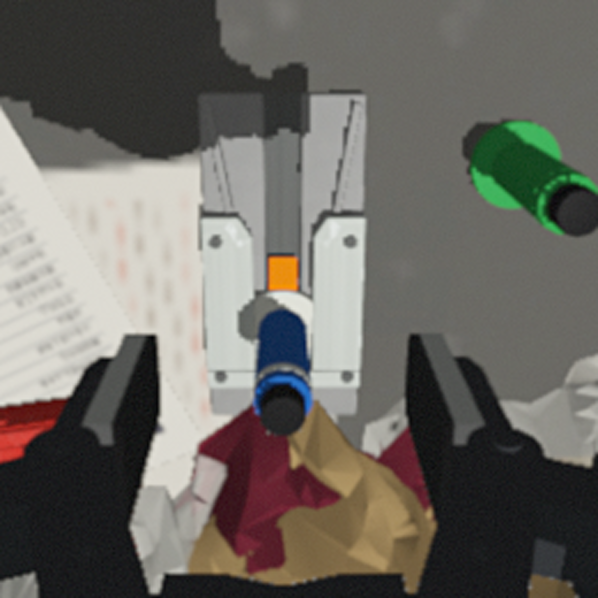

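The crop shows the orange catch, at (283,272), fully exposed just ahead of the white flange. The refill is upright at x ≈ 528–529, so the plunger has not pushed it back after release. Ready to hand in.

```bash
python3 -c "
from plant import arm
print(arm.sign_off())"
```

```text
the job is handed in; nothing more can be done
None
```

The blue refill is docked upright in the stand, held behind the sprung catch and still in place after release; peak push was about 9 N. The ink bottle and rubber stamp were not touched, and the job is handed in.

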